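Set the jar roller's timer by clicks and start it

TASK

Set the jar roller to run for four clicks: its scale has worn off, so first turn the timer dial anticlockwise all the way back to its end stop, then clockwise exactly four clicks, and let go of it resting in that fourth click. Then press the start button beside the dial fully down and let it come up again. Leave the jar on the rollers and the two bottles beside the machine where they are.

Things in the scene. Friction and masses are not known exactly. Their poses are not given: they have to be found in the camera images.
- mixer_mid (a point): Middle of the foot of the mixer, at table level: a heavy fixed grey machine, 200 mm (x) by 400 mm (y). At its -y end a control deck 160 mm wide, its top 90 mm above the table, carries the dial and the start button; at its +y end two rubber rollers carry a jar. x points from button to dial, z up
- dial_axis (a point): Point on the timer dial's vertical axis, at the dial's underside, 92 mm above the table; fixed to the mixer and with the mixer's axes. It lies 45 mm to +x and 120 mm to -y of the mixer's middle
- dial_grip (a point): Point on the dial's axis at the height to grip, 34 mm above the dial's underside. The dial: a round grey skirt 68 mm across and 10 mm high, and on it a straight upright black bar 20 mm wide, 64 mm long, its top 50 mm above the dial's underside; one end of the bar is pointed, with a thin light line on top. x points along the bar to its pointed end, z up
- dial: The dial itself, origin on its axis at its underside. Seen from above it turns clockwise from a hard stop (the anticlockwise end, where it rests in a notch that counts as zero) through 8 clicks to a second stop, 3.85 rad in all. Clicks are unevenly spaced, 0.35 to 0.6 rad apart, and not marked. At the start it is at least one click from the anticlockwise stop
- dial_tip (a point): Near the bar's pointed end, 30 mm from the axis; turns with the dial. Clicks feel so: leaving one the spring resists by 0.1 to 0.2 N m, fading to nothing half-way to the next, then pulls onward ever harder; as the dial drops in, that pull flips abruptly to resistance. Let go, it settles in the nearer click. At a stop resistance just keeps growing; 0.7 N m tells and does no harm
- start_top (a point): Middle of the top of the start button, a round grey spring button 40 mm across in a black housing on the deck, 107 mm from the dial's axis to the mixer's -x side; z up. It goes down 6 mm; fully down takes about 5 N, and it springs back up when released
- start (a joint): How far the start button is pressed: 0 m up, 0.006 m fully down
- jar_mid (a point): Middle of a black screw-lid dye jar, 76 mm across and 127 mm long, lying on the two rollers at the mixer's +y end, its axis along the mixer's y and 97 mm above the table. To be left alone
- bottle_a_mid (a point): Middle, 75 mm above the table, of a loose squeeze bottle standing beside the mixer's +y end, 62 mm across, 190 mm tall with its nozzle. To be left alone
- bottle_b_mid (a point): Middle, 75 mm above the table, of a second such squeeze bottle standing beside the mixer's -y end. To be left alone

How it is judged:
On the way, in this order (a step that is already met when the one before it is completed fails the run):
1. the dial is turned anticlockwise to its end stop (y of dial_tip in the frame of dial_axis above 0.015 m and x of dial_tip in the frame of dial_axis below -0.017 m), for 0.1 s.
2. the dial is in the fourth click from the stop, let go (x of dial_tip in the frame of dial_axis above 0.02 m and y of dial_tip in the frame of dial_axis between 0.0101 and 0.0171 m and contact force between the fingers and dial below 0.1 N), for 0.2 s.
3. the start button is pressed down (value of joint start above 0.0048 m), for 0.05 s.
At the end, for the whole second after the job is handed in: The dial rests in the fourth click from its anticlockwise stop (pointed end within about 0.13 rad (3.5 mm) of that click), the start button is up again (less than 1.5 mm down), and the jar and both bottles are within 20 mm of where they were (x of dial_tip in the frame of dial_axis above 0.02 m and y of dial_tip in the frame of dial_axis between 0.0101 and 0.0171 m and value of joint start below 0.0015 m and distance of each of jar_mid, bottle_a_mid, bottle_b_mid from where it was at the start of the episode below 0.02 m); the robot touches nothing.
It fails at once if the jar or a bottle is pushed away (distance of any of jar_mid, bottle_a_mid, bottle_b_mid from where it was at the start of the episode above 0.03 m).
It also fails if it takes over 72 s, if anything falls off the work surface, if the arm or the gripper's body presses on something with over 40 N, if the wrist force passes 120 N, or if a joint passes its speed limit or range.

ROBOT

A 6-joint arm with a two-finger parallel gripper is mounted at the origin on the work surface. World frame = base frame: x ahead of the robot, y to its left, z up, the work surface at z = 0. Lengths are in m, angles in rad, forces in N, time in s.
With the tool pointing down it reaches from about 0.275 to 0.775 m from the base axis. Payload 14.6 kg.
Tool frame: the origin (TCP) lies between the finger pads; the fingertips stand 17 mm ahead of it and the grasp point (between the pads) lies 2 mm behind it; z points along the fingers, y is the line along which they close (so a half turn about z gives the same grasp; the last joint's range is limited). The gripper opens to 85 mm and grips with 20 to 120 N. Pads are 22 mm wide; open, the fingers measure 114 mm over their backs; the gripper's body (76 mm by 85 mm) begins 54 mm behind the grasp point. The pads swing forward as they close: fully open they stand 13 mm farther back than shut.
Start: joints at [-0.155, 0.263, -0.048, 1.259, 0, 1.415], TCP at [0.525, -0, 0.248] pointing down, gripper open.
Joint ranges: [-2.65, 2.65], [-0.89, 1.7], [-1.18, 1.37], [-2.13, 2.11], [-1.35, 1.29], [-3.14, 3.14]. Speed limits (rad/s): [1.89, 1.89, 2.57, 2.79, 3.14, 3.14].

INTERFACE

Orientations are given as a unit quaternion [w, x, y, z].
In Python, from plant import r, optics gives the robot as it stands. The module is installed in compiled form; this text tells all that it offers.
- The arm moves only by the tool step_arm, never from a script. Its argument "deltas" is a list of rows, each an object with "delta_rot": the turn, a rotation vector about the world's x, y, z as a fraction of full scale, a list of three; "delta_pos": the shift along the world's x, y, z as a fraction of full scale, a list of three; "fingers": the gripper's target within -1 to 1 (shut at 1, half-way at 0, fully open at -1). A call has 1 to 8 rows; each row shifts and turns the commanded pose from where the row before left it; what a row does not reach is not made up. Full scale, the value 1, is 80 cm for a shift and 360 degrees for a turn. A row lasts 1/8 s, in which the tool goes at most 62.5 mm and 10.7 degrees, less where a joint would pass 70% of its speed; a pose out of reach is approached as far as the arm can. A call with a number of a shift or a turn outside -1 to 1 is refused whole. A call with a gripper value outside its range is refused whole. The fingers move at their own pace and stop on an object; "squeeze" is the grip in N (left out, the last holds). Time passes only in rows, so rows that do not move let the fingers close. It gives the time, the measured TCP pose, the force, the opening and the grip force at its end, in the units of the state.
- r.sense(): the state, without advancing time (a new reading comes with each control period).
- optics.snapshot(name): name is "scene" or "side" or "wrist"; returns a dict with "color" (400x640x3 uint8, red, green, blue), "range_z" (400x640 float32, m along the optical axis (not along the pixel's ray), 0 where there is no reading), "fov_y" (degrees; the focal length in pixels is half the picture's height over the tangent of half this angle, whatever the lens; pixels are square), "cx", "cy" (the principal point, pixels), "world_from_camera" (4x4, takes a point from camera to world coordinates). Camera axes: x right, y up, looking along -z (the intrinsics and any distortion apply to the point x, -y, -z); pixel columns grow to the right and rows downward; lengths in m; the calibration is good to about 2 mm. A picture is of the moment at which its call begins.
- r.hand_in(): hands the job in; it is judged then, once.
The state is a dict: "clock": time; "qpos": joint angles; "qvel": joint speeds; "joint_efforts": joint torques, N m; "position": TCP position; "ee_rot": TCP orientation; "ft_force": force on the tool from outside, world axes, zero at the start; "wrist_torque": the same for the moment, N m; "finger_gap": finger opening in m; "finger_force": force on a finger pad.
Only numpy, scipy, OpenCV 4.12 (cv2) and the standard library are available. Lean on these libraries where they do the work, as an engineer would, in place of code of your own. Each camera call takes 0.05 s, during which the arm holds its last target. There are 200 camera calls.

## Working session

There is one attempt and no reset: what is moved stays moved. The work goes in short steps, Python scripts to look and compute and a tool call to move; the robot and the scene stay as the last step left them, time stands still between calls to the robot, and variables do not carry over. Pictures are saved under pics/ and viewed, at most 10 in all, crops included, and the job is handed in when it is done.

Besides the shell and the picture viewer there is one more tool, called after "Request:" by a JSON object that holds its "api" and its "payload", one argument or row to a line. step_arm: Moves the arm, as the interface text tells. Its arguments: {"type":"object","properties":{"deltas":{"type":"array"},"squeeze":{"type":"number"}},"required":["deltas"]}

```bash
mkdir -p pics
cat > h.py <<'E'
import numpy as np, cv2
from plant import r, optics
def snap(n,f=None):
    s=optics.snapshot(n)
    if f: cv2.imwrite('pics/'+f,s['color'][:,:,::-1])
    return s
def world(s,u,v,z=None):
    f=200/np.tan(np.radians(s['fov_y']/2)); T=np.array(s['world_from_camera'])
    d=np.array([(u-s['cx'])/f,-(v-s['cy'])/f,-1.])
    if z is None: return (T@np.append(d*s['range_z'][int(v),int(u)],1))[:3]
    D=T[:3,:3]@d; o=T[:3,3]; return o+D*(z-o[2])/D[2]
E
python3 - <<'E'
from h import *
a=snap('scene','a.png'); b=snap('wrist','b.png')
for s in(a,b): print(s['fov_y'],s['cx'],s['cy'],np.round(s['world_from_camera'],3).tolist(), [k for k in s])
print(r.sense())
E
```

```text
51.309726970369255 319.7889815237221 196.07569557437955 [[0.329, -0.678, 0.657, 1.334], [0.944, 0.232, -0.234, -0.164], [0.006, 0.697, 0.717, 0.92], [0.0, 0.0, 0.0, 1.0]] ['color', 'range_z', 'fov_y', 'cx', 'cy', 'world_from_camera']
70.04554220431375 316.68169761075404 199.86246705544815 [[1.0, 0.001, 0.001, 0.525], [-0.001, 0.958, 0.288, 0.074], [-0.001, -0.288, 0.958, 0.373], [0.0, 0.0, 0.0, 1.0]] ['color', 'range_z', 'fov_y', 'cx', 'cy', 'world_from_camera']
{'clock': 0.1, 'qpos': array([-1.55281630e-01,  2.63516410e-01, -4.88369603e-02,  1.25943145e+00,
       -1.25498190e-05,  1.41552334e+00]), 'qvel': array([-0.00078411,  0.00105621, -0.0003877 , -0.000623  , -0.00012958,
       -0.00031643]), 'joint_efforts': array([ 3.99830533e-03, -6.38578105e+01,  3.85062754e+01,  9.92193818e-03,
       -8.72614100e-05, -2.47696767e-05]), 'position': array([5.24775741e-01, 3.61162556e-05, 2.47865168e-01]), 'ee_rot': array([-3.95630688e-04,  7.07109750e-01,  7.07103640e-01, -2.96299798e-04]), 'ft_force': array([-0.3940186 , -0.32914624,  0.05966731]), 'wrist_torque': array([-0.05927532, -0.0540448 ,  0.01072661]), 'finger_force': 0.0, 'finger_gap': 0.08549711806796748}
```

View pics/a.png

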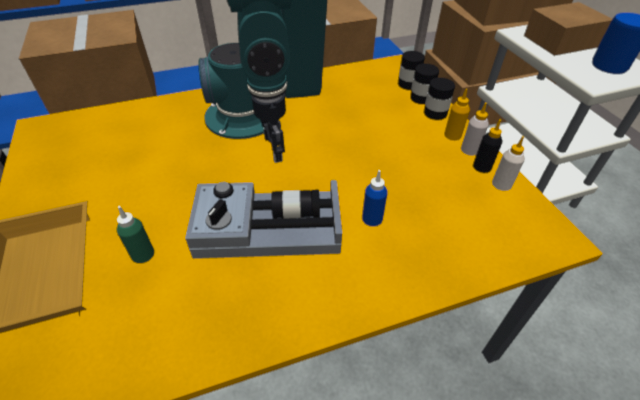

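View pics/b.png

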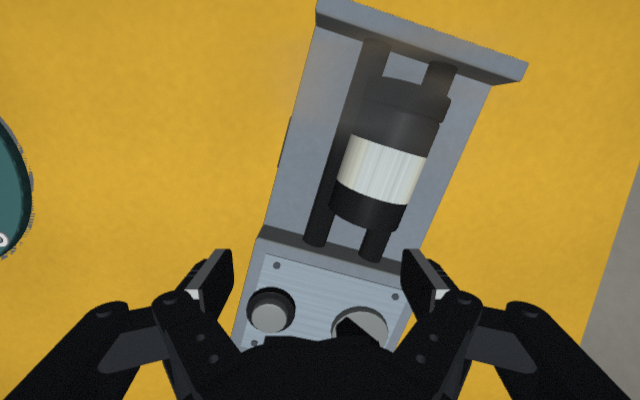

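The scene shows the mixer with the dial at (218,212) and the button at (224,188). In the wrist view the button is at (269,315) and the dial at (360,328), partly hidden by the gripper. I'll back off in -y to see the dial.

Run:
```python
from h import *
b=snap('wrist')
for n,p in dict(btn=(269,320),dialskirt=(345,322),fl=(263,232),fr=(410,272),).items(): print(n,world(b,*p).round(3))
a=snap('scene')
for n,p in dict(dial=(218,207),btn=(224,187),).items(): print(n,world(a,*p).round(3))
```

```text
btn [ 0.473 -0.141  0.113]
dialskirt [ 0.556 -0.145  0.112]
fl [ 0.464 -0.055  0.073]
fr [0.568 0.004 0.257]
dial [ 0.574 -0.167  0.142]
btn [ 0.475 -0.139  0.112]
```

Request:
{"api": "step_arm", "payload": {
  "deltas": [
    {"delta_rot":[0,0,0],"delta_pos":[0,-0.07,0.03],"fingers":-1},
    {"delta_rot":[0,0,0],"delta_pos":[0,-0.07,0.03],"fingers":-1},
    {"delta_rot":[0,0,0],"delta_pos":[0,-0.07,0],"fingers":-1},
    {"delta_rot":[0,0,0],"delta_pos":[0,0,0],"fingers":-1},
    {"delta_rot":[0,0,0],"delta_pos":[0,0,0],"fingers":-1}
  ]
}}

```text
clock: 0.82
position: [0.5249, -0.1679, 0.296]
ee_rot: [-0.0, 0.707, 0.707, -0.0]
ft_force: [-0.7, 0.9, 0.2]
finger_gap: 0.0857
finger_force: 0.0
```

Run:
```python
from h import *
s=snap('wrist','c.png'); print(np.round(s['world_from_camera'],3).tolist())
```

```text
[[1.0, 0.001, 0.001, 0.525], [-0.001, 0.958, 0.288, -0.094], [-0.0, -0.288, 0.958, 0.421], [0.0, 0.0, 0.0, 1.0]]
```

View pics/c.png

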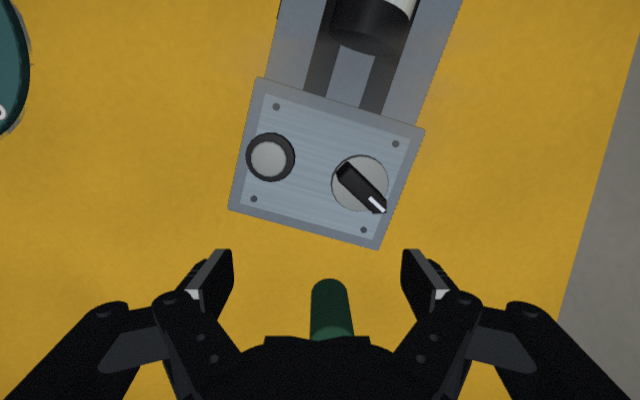

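The wrist view shows the button top at (269,157), the dial skirt centre near (360,184), the bar from (343,168) to its light-line tip at about (383,210), and the green bottle top at (330,290).

Run:
```python
from h import *
s=snap('wrist')
# deck corners -> yaw
c=[world(s,u,v,.09) for u,v in((258,77),(425,130),(379,249),(229,209))]
print(np.round(c,3)); print('yaw',np.degrees([np.arctan2(*(q-p)[[1,0]]) for p,q in((c[0],c[1]),(c[3],c[2]))]), np.degrees([np.arctan2(*(q-p)[[1,0]])-np.pi/2 for p,q in((c[3],c[0]),(c[2],c[1]))]), 'mid',np.mean(c,0))
# all pixels -> points, high-top bar
H=s['range_z']; P=np.array([[world(s,u,v) for u in range(320,410)] for v in range(140,235)]).reshape(-1,3)
col=s['color'][140:235,320:410].reshape(-1,3).astype(int)
m=(P[:,2]>.136)&(P[:,2]<.15)
Q=P[m]; print('bar',m.sum(),Q.mean(0))
rc,wh,an=cv2.minAreaRect(Q[:,:2].astype(np.float32)*1000); print(rc,wh,an); print(cv2.boxPoints((rc,wh,an)))
L=Q[col[m].sum(1)>300]; print('line',len(L),L.mean(0))
m=(P[:,2]>.098)&(P[:,2]<.106)
print('skirt',cv2.minEnclosingCircle(P[m][:,:2].astype(np.float32)*1000))
P=np.array([[world(s,u,v) for u in range(235,305)] for v in range(125,190)]).reshape(-1,3); m=P[:,2]>.1
print('btn',cv2.minEnclosingCircle(P[m][:,:2].astype(np.float32)*1000),P[m][:,2].max(),world(s,269,157))
a=snap('scene')
for u,v in ((125,217),(138,240),(374,180),(373,205)): print('bottle',world(a,u,v).round(3))
```

```text
[[ 0.462 -0.055  0.09 ]
 [ 0.647 -0.111  0.09 ]
 [ 0.605 -0.259  0.09 ]
 [ 0.418 -0.205  0.09 ]]
yaw [-16.65344074 -16.10866382] [-16.56093968 -16.09897461] mid [ 0.53289808 -0.15748598  0.09      ]
bar 1078 [ 0.57139323 -0.16813788  0.14114096]
(573.4081420898438, -170.42916870117188) (20.080018997192383, 61.68998336791992) 46.8029899597168
[[ 544.0495  -156.6347 ]
 [ 589.0218  -198.86206]
 [ 602.7668  -184.22363]
 [ 557.7945  -141.99628]]
line 95 [ 0.58632866 -0.18281804  0.14209881]
skirt ((574.4072265625, -171.16587829589844), 33.212913513183594)
btn ((487.4974670410156, -125.10562133789062), 49.05614471435547) 0.4212399844186092 [ 0.47321692 -0.13821586  0.11104521]
bottle [ 0.551 -0.385  0.159]
bottle [ 0.574 -0.375  0.093]
bottle [0.621 0.244 0.153]
bottle [0.655 0.232 0.093]
```

Request:
{"api": "step_arm", "payload": {
  "deltas": [
    {"delta_rot":[0,0,0.026],"delta_pos":[0.0123,-0.0007,-0.02],"fingers":-1},
    {"delta_rot":[0,0,0.026],"delta_pos":[0.0123,-0.0007,-0.02],"fingers":-1},
    {"delta_rot":[0,0,0.026],"delta_pos":[0.0123,-0.0007,-0.02],"fingers":-1},
    {"delta_rot":[0,0,0.026],"delta_pos":[0.0123,-0.0007,-0.02],"fingers":-1},
    {"delta_rot":[0,0,0.026],"delta_pos":[0.0123,-0.0007,-0.02],"fingers":-1},
    {"delta_rot":[0,0,0],"delta_pos":[0,0,0],"fingers":-1},
    {"delta_rot":[0,0,0],"delta_pos":[0,0,0],"fingers":-1}
  ]
}}

```text
clock: 1.85
position: [0.5741, -0.1703, 0.217]
ee_rot: [0.0, 0.369, 0.929, -0.0]
ft_force: [-0.9, -0.3, -0.0]
finger_gap: 0.0854
finger_force: 0.0
```

Run:
```python
from h import *
q=r.sense(); print(q['qpos'].round(3),q['position'],q['wrist_torque'])
s=snap('wrist','d.png')
```

```text
[-0.424  0.4    0.075  1.244 -0.     0.333] [ 0.57411607 -0.17029436  0.21697886] [-0.0054699  -0.02451089  0.04490817]
```

View pics/d.png

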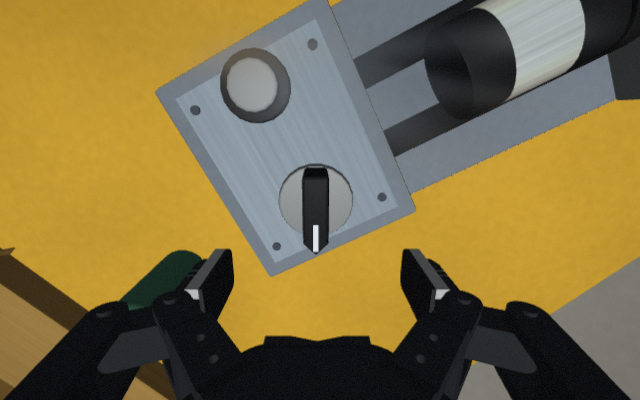

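The bar is centred between the fingers (column 316, tip at (316,250)) and aligned with the pads. I'll descend and grip.

Request:
{"api": "step_arm", "payload": {
  "deltas": [
    {"delta_rot":[0,0,0],"delta_pos":[0,0,-0.05],"fingers":-1},
    {"delta_rot":[0,0,0],"delta_pos":[0,0,-0.05],"fingers":-0.3},
    {"delta_rot":[0,0,0],"delta_pos":[0,0,-0.014],"fingers":0.2},
    {"delta_rot":[0,0,0],"delta_pos":[0,0,0],"fingers":1},
    {"delta_rot":[0,0,0],"delta_pos":[0,0,0],"fingers":1},
    {"delta_rot":[0,0,0],"delta_pos":[0,0,0],"fingers":1},
    {"delta_rot":[0,0,0],"delta_pos":[0,0,0],"fingers":1},
    {"delta_rot":[0,0,0],"delta_pos":[0,0,0],"fingers":1}
  ],
  "squeeze": 70
}}

```text
clock: 2.9
position: [0.5744, -0.1716, 0.1269]
ee_rot: [0.001, 0.368, 0.93, -0.001]
ft_force: [-5.4, -3.6, 2.8]
finger_gap: 0.019
finger_force: 68.7
```

```bash
cat > t.py <<'E'
from h import *
q=r.sense(); w,x,y,z=q['ee_rot']; yaw=np.degrees(2*np.arctan2(y,x))-90
print('toolyaw-46.8',round((yaw-46.8+90)%360-90,2),'pos',q['position'].round(4),'F',q['ft_force'].round(1),'T',q['wrist_torque'].round(3),'q6',q['qpos'][5].round(3),'gap',q['finger_gap'],q['finger_force'])
E
python3 t.py
```

```text
toolyaw-46.8 -0.04 pos [ 0.5744 -0.1716  0.1269] F [-5.4 -3.6  2.8] T [-0.605  0.926  0.113] q6 0.329 gap 0.018983955973010905 68.70290994644165
```

Request:
{"api": "step_arm", "payload": {
  "deltas": [
    {"delta_rot":[0,0,0.026],"delta_pos":[0,0,0],"fingers":1},
    {"delta_rot":[0,0,0.026],"delta_pos":[0,0,0],"fingers":1},
    {"delta_rot":[0,0,0.026],"delta_pos":[0,0,0],"fingers":1},
    {"delta_rot":[0,0,0.026],"delta_pos":[0,0,0],"fingers":1},
    {"delta_rot":[0,0,0.026],"delta_pos":[0,0,0],"fingers":1},
    {"delta_rot":[0,0,0.026],"delta_pos":[0,0,0],"fingers":1},
    {"delta_rot":[0,0,0],"delta_pos":[0,0,0],"fingers":1}
  ]
}}

```text
clock: 3.78
position: [0.5742, -0.1718, 0.1269]
ee_rot: [0.0, -0.114, 0.994, -0.001]
ft_force: [-6.4, -4.8, 2.8]
finger_gap: 0.0193
finger_force: 68.9
```

```bash
python3 t.py
```

```text
toolyaw-46.8 56.24 pos [ 0.5742 -0.1718  0.1269] F [-6.4 -4.8  2.8] T [-0.769  1.248 -0.015] q6 -0.653 gap 0.019309861891665076 68.9356541633606
```

Request:
{"api": "step_arm", "payload": {
  "deltas": [
    {"delta_rot":[0,0,0.027],"delta_pos":[0,0,0],"fingers":1},
    {"delta_rot":[0,0,0.027],"delta_pos":[0,0,0],"fingers":1},
    {"delta_rot":[0,0,0.027],"delta_pos":[0,0,0],"fingers":1},
    {"delta_rot":[0,0,0.027],"delta_pos":[0,0,0],"fingers":1},
    {"delta_rot":[0,0,0.027],"delta_pos":[0,0,0],"fingers":1},
    {"delta_rot":[0,0,0.027],"delta_pos":[0,0,0],"fingers":1},
    {"delta_rot":[0,0,0.027],"delta_pos":[0,0,0],"fingers":1},
    {"delta_rot":[0,0,0.02],"delta_pos":[0,0,0],"fingers":1}
  ]
}}

```text
clock: 4.78
position: [0.5743, -0.1721, 0.1269]
ee_rot: [-0.001, -0.697, 0.717, -0.001]
ft_force: [-5.3, -6.9, 2.6]
finger_gap: 0.0189
finger_force: 68.9
```

```bash
python3 t.py
```

```text
toolyaw-46.8 131.6 pos [ 0.5743 -0.1721  0.1269] F [-5.3 -6.9  2.6] T [-1.24   1.339 -0.039] q6 -1.969 gap 0.018911167515041346 68.91154289245605
```

Request:
{"api": "step_arm", "payload": {
  "deltas": [
    {"delta_rot":[0,0,0.012],"delta_pos":[0,0,0],"fingers":1},
    {"delta_rot":[0,0,0.012],"delta_pos":[0,0,0],"fingers":1},
    {"delta_rot":[0,0,0],"delta_pos":[0,0,0],"fingers":1}
  ]
}}

```text
clock: 5.15
position: [0.5743, -0.1721, 0.1269]
ee_rot: [0.001, 0.748, -0.664, 0.001]
ft_force: [-5.0, -7.7, 1.8]
finger_gap: 0.019
finger_force: 68.9
```

```bash
python3 t.py
```

```text
toolyaw-46.8 140.04 pos [ 0.5743 -0.1721  0.1269] F [-5.  -7.7  1.8] T [-1.316  1.336  0.002] q6 -2.116 gap 0.01903361867546855 68.93158793449402
```

Request:
{"api": "step_arm", "payload": {
  "deltas": [
    {"delta_rot":[0,0,0.01],"delta_pos":[0,0,0],"fingers":1},
    {"delta_rot":[0,0,0.01],"delta_pos":[0,0,0],"fingers":1},
    {"delta_rot":[0,0,0.01],"delta_pos":[0,0,0],"fingers":1},
    {"delta_rot":[0,0,0.01],"delta_pos":[0,0,0],"fingers":1},
    {"delta_rot":[0,0,0],"delta_pos":[0,0,0],"fingers":1}
  ]
}}

```text
clock: 5.78
position: [0.5744, -0.1721, 0.1269]
ee_rot: [0.001, 0.825, -0.565, 0.001]
ft_force: [-5.3, -7.3, 1.8]
finger_gap: 0.019
finger_force: 68.9
```

```bash
python3 t.py
```

```text
toolyaw-46.8 154.43 pos [ 0.5744 -0.1721  0.1269] F [-5.3 -7.3  1.8] T [-1.441  1.275  0.099] q6 -2.367 gap 0.018952300890404925 68.92741799354553
```

Request:
{"api": "step_arm", "payload": {
  "deltas": [
    {"delta_rot":[0,0,0.01],"delta_pos":[0,0,0],"fingers":1},
    {"delta_rot":[0,0,0.01],"delta_pos":[0,0,0],"fingers":1},
    {"delta_rot":[0,0,0],"delta_pos":[0,0,0],"fingers":1}
  ]
}}

```text
clock: 6.15
position: [0.5744, -0.1718, 0.127]
ee_rot: [0.001, 0.859, -0.513, 0.001]
ft_force: [-5.3, -3.4, 4.6]
finger_gap: 0.0189
finger_force: 86.4
```

```bash
python3 t.py
```

```text
toolyaw-46.8 161.54 pos [ 0.5744 -0.1718  0.127 ] F [-5.3 -3.4  4.6] T [-0.658  1.113 -1.591] q6 -2.491 gap 0.018919968986178273 86.35641440749168
```

Request:
{"api": "step_arm", "payload": {
  "deltas": [
    {"delta_rot":[0,0,-0.005],"delta_pos":[0,0,0],"fingers":1},
    {"delta_rot":[0,0,0],"delta_pos":[0,0,0],"fingers":1}
  ]
}}

```text
clock: 6.4
position: [0.5743, -0.1718, 0.127]
ee_rot: [0.001, 0.851, -0.526, 0.001]
ft_force: [-4.1, -4.3, 4.0]
finger_gap: 0.019
finger_force: 71.9
```

```bash
python3 t.py
python3 - <<'E'
from h import *
a=snap('scene'); c=cv2.resize(a['color'][165:265,170:270],(600,600),interpolation=cv2.INTER_CUBIC)
w=snap('wrist'); cv2.imwrite('pics/e.png',np.hstack([c[:400],])[:,:,::-1])
E
```

```text
toolyaw-46.8 159.75 pos [ 0.5743 -0.1718  0.127 ] F [-4.1 -4.3  4. ] T [-0.847  1.262 -0.246] q6 -2.46 gap 0.019033686309468004 71.91592454910278
```

Request:
{"api": "step_arm", "payload": {
  "deltas": [
    {"delta_rot":[0,0,-0.027],"delta_pos":[0,0,0],"fingers":1},
    {"delta_rot":[0,0,-0.027],"delta_pos":[0,0,0],"fingers":1},
    {"delta_rot":[0,0,-0.027],"delta_pos":[0,0,0],"fingers":1},
    {"delta_rot":[0,0,-0.027],"delta_pos":[0,0,0],"fingers":1},
    {"delta_rot":[0,0,-0.027],"delta_pos":[0,0,0],"fingers":1},
    {"delta_rot":[0,0,-0.027],"delta_pos":[0,0,0],"fingers":1},
    {"delta_rot":[0,0,0],"delta_pos":[0,0,0],"fingers":1},
    {"delta_rot":[0,0,0],"delta_pos":[0,0,0],"fingers":1}
  ]
}}

```text
clock: 7.5
position: [0.5744, -0.1719, 0.127]
ee_rot: [-0.0, -0.487, 0.874, -0.001]
ft_force: [-5.6, -5.0, 3.4]
finger_gap: 0.0192
finger_force: 69.2
```

```bash
python3 t.py
```

```text
toolyaw-46.8 101.45 pos [ 0.5744 -0.1719  0.127 ] F [-5.6 -5.   3.4] T [-1.01   1.061 -0.105] q6 -1.442 gap 0.019176341032083634 69.18963432312012
```

Request:
{"api": "step_arm", "payload": {
  "deltas": [
    {"delta_rot":[0,0,-0.025],"delta_pos":[0,0,0],"fingers":1},
    {"delta_rot":[0,0,-0.025],"delta_pos":[0,0,0],"fingers":1},
    {"delta_rot":[0,0,-0.025],"delta_pos":[0,0,0],"fingers":1},
    {"delta_rot":[0,0,-0.01],"delta_pos":[0,0,0],"fingers":1},
    {"delta_rot":[0,0,0],"delta_pos":[0,0,0],"fingers":1},
    {"delta_rot":[0,0,0],"delta_pos":[0,0,0],"fingers":1}
  ]
}}

```text
clock: 8.25
position: [0.5746, -0.1718, 0.127]
ee_rot: [0.0, -0.239, 0.971, -0.001]
ft_force: [-3.3, -4.1, 1.5]
finger_gap: 0.0187
finger_force: 69.2
```

```bash
python3 t.py
```

```text
toolyaw-46.8 70.86 pos [ 0.5746 -0.1718  0.127 ] F [-3.3 -4.1  1.5] T [-0.783  0.747 -0.038] q6 -0.908 gap 0.018719958490892044 69.1545295715332
```

Request:
{"api": "step_arm", "payload": {
  "deltas": [
    {"delta_rot":[0,0,-0.009],"delta_pos":[0,0,0],"fingers":1},
    {"delta_rot":[0,0,0],"delta_pos":[0,0,0],"fingers":1},
    {"delta_rot":[0,0,0],"delta_pos":[0,0,0],"fingers":1}
  ]
}}

```text
clock: 8.62
position: [0.5746, -0.1718, 0.127]
ee_rot: [0.001, -0.211, 0.977, -0.001]
ft_force: [-4.0, -4.6, 2.0]
finger_gap: 0.0189
finger_force: 69.2
```

```bash
python3 t.py
```

```text
toolyaw-46.8 67.62 pos [ 0.5746 -0.1718  0.127 ] F [-4.  -4.6  2. ] T [-0.813  0.677 -0.123] q6 -0.852 gap 0.018872417121985317 69.1629695892334
```

Request:
{"api": "step_arm", "payload": {
  "deltas": [
    {"delta_rot":[0,0,-0.009],"delta_pos":[0,0,0],"fingers":1},
    {"delta_rot":[0,0,0],"delta_pos":[0,0,0],"fingers":1},
    {"delta_rot":[0,0,0],"delta_pos":[0,0,0],"fingers":1}
  ]
}}

```text
clock: 9.0
position: [0.5746, -0.1718, 0.127]
ee_rot: [0.001, -0.184, 0.983, -0.001]
ft_force: [-3.8, -4.6, 3.2]
finger_gap: 0.0191
finger_force: 69.2
```

```bash
python3 t.py
```

```text
toolyaw-46.8 64.37 pos [ 0.5746 -0.1718  0.127 ] F [-3.8 -4.6  3.2] T [-0.863  0.664 -0.128] q6 -0.795 gap 0.019057904835056507 69.16255831718445
```

Request:
{"api": "step_arm", "payload": {
  "deltas": [
    {"delta_rot":[0,0,-0.009],"delta_pos":[0,0,0],"fingers":1},
    {"delta_rot":[0,0,0],"delta_pos":[0,0,0],"fingers":1},
    {"delta_rot":[0,0,0],"delta_pos":[0,0,0],"fingers":1}
  ]
}}

```text
clock: 9.38
position: [0.5746, -0.1718, 0.127]
ee_rot: [0.001, -0.156, 0.988, -0.001]
ft_force: [-4.6, -5.4, 2.8]
finger_gap: 0.019
finger_force: 69.2
```

```bash
python3 t.py
```

```text
toolyaw-46.8 61.14 pos [ 0.5746 -0.1718  0.127 ] F [-4.6 -5.4  2.8] T [-0.84   0.632 -0.141] q6 -0.739 gap 0.01899217381372808 69.15884256362915
```

Request:
{"api": "step_arm", "payload": {
  "deltas": [
    {"delta_rot":[0,0,-0.009],"delta_pos":[0,0,0],"fingers":1},
    {"delta_rot":[0,0,0],"delta_pos":[0,0,0],"fingers":1},
    {"delta_rot":[0,0,0],"delta_pos":[0,0,0],"fingers":1}
  ]
}}

```text
clock: 9.75
position: [0.5746, -0.1718, 0.127]
ee_rot: [0.001, -0.128, 0.992, -0.001]
ft_force: [-3.9, -5.0, 3.1]
finger_gap: 0.0192
finger_force: 69.2
```

```bash
python3 t.py
```

```text
toolyaw-46.8 57.89 pos [ 0.5746 -0.1718  0.127 ] F [-3.9 -5.   3.1] T [-0.868  0.665 -0.138] q6 -0.682 gap 0.019152527451309298 69.1622257232666
```

Request:
{"api": "step_arm", "payload": {
  "deltas": [
    {"delta_rot":[0,0,-0.009],"delta_pos":[0,0,0],"fingers":1},
    {"delta_rot":[0,0,0],"delta_pos":[0,0,0],"fingers":1},
    {"delta_rot":[0,0,0],"delta_pos":[0,0,0],"fingers":1}
  ]
}}

```text
clock: 10.12
position: [0.5746, -0.1718, 0.127]
ee_rot: [0.001, -0.1, 0.995, -0.001]
ft_force: [-3.6, -4.3, 2.1]
finger_gap: 0.0192
finger_force: 69.2
```

```bash
python3 t.py
```

```text
toolyaw-46.8 54.65 pos [ 0.5746 -0.1718  0.127 ] F [-3.6 -4.3  2.1] T [-0.864  0.641 -0.24 ] q6 -0.626 gap 0.019200597565077568 69.1636061668396
```

Request:
{"api": "step_arm", "payload": {
  "deltas": [
    {"delta_rot":[0,0,-0.006],"delta_pos":[0,0,0],"fingers":1},
    {"delta_rot":[0,0,0],"delta_pos":[0,0,0],"fingers":1},
    {"delta_rot":[0,0,0],"delta_pos":[0,0,0],"fingers":1}
  ]
}}

```text
clock: 10.5
position: [0.5746, -0.1719, 0.127]
ee_rot: [0.001, -0.081, 0.997, -0.001]
ft_force: [-3.9, -5.4, 3.3]
finger_gap: 0.0191
finger_force: 69.1
```

```bash
python3 t.py
```

```text
toolyaw-46.8 52.52 pos [ 0.5746 -0.1719  0.127 ] F [-3.9 -5.4  3.3] T [-0.973  0.77   0.216] q6 -0.588 gap 0.01914172633200142 69.13832187652588
```

Request:
{"api": "step_arm", "payload": {
  "deltas": [
    {"delta_rot":[0,0,-0.006],"delta_pos":[0,0,0],"fingers":1},
    {"delta_rot":[0,0,0],"delta_pos":[0,0,0],"fingers":1},
    {"delta_rot":[0,0,0],"delta_pos":[0,0,0],"fingers":1}
  ]
}}

```text
clock: 10.88
position: [0.5746, -0.1718, 0.127]
ee_rot: [0.001, -0.062, 0.998, -0.001]
ft_force: [-4.2, -5.1, 2.3]
finger_gap: 0.0194
finger_force: 69.1
```

```bash
python3 t.py
```

```text
toolyaw-46.8 50.37 pos [ 0.5746 -0.1718  0.127 ] F [-4.2 -5.1  2.3] T [-1.053  0.738  0.247] q6 -0.551 gap 0.01940724084436374 69.13578271865845
```

Request:
{"api": "step_arm", "payload": {
  "deltas": [
    {"delta_rot":[0,0,0.008],"delta_pos":[0,0,0],"fingers":1},
    {"delta_rot":[0,0,0],"delta_pos":[0,0,0],"fingers":1},
    {"delta_rot":[0,0,0],"delta_pos":[0,0,0],"fingers":-1},
    {"delta_rot":[0,0,0],"delta_pos":[0,0,0],"fingers":-1},
    {"delta_rot":[0,0,0],"delta_pos":[0,0,0],"fingers":-1},
    {"delta_rot":[0,0,0],"delta_pos":[0,0,0],"fingers":-1},
    {"delta_rot":[0,0,0],"delta_pos":[0,0,0.06],"fingers":-1},
    {"delta_rot":[0,0,0],"delta_pos":[0,0,0.06],"fingers":-1}
  ]
}}

```text
clock: 11.88
position: [0.5739, -0.1706, 0.2221]
ee_rot: [-0.0, -0.088, 0.996, 0.0]
ft_force: [0.2, -1.1, -0.2]
finger_gap: 0.0852
finger_force: 0.0
```

Request:
{"api": "step_arm", "payload": {
  "deltas": [
    {"delta_rot":[0,0,-0.025],"delta_pos":[-0.02,-0.03,0.04],"fingers":0},
    {"delta_rot":[0,0,-0.025],"delta_pos":[-0.02,-0.03,0.02],"fingers":1},
    {"delta_rot":[0,0,-0.025],"delta_pos":[-0.02,-0.03,0],"fingers":1},
    {"delta_rot":[0,0,-0.025],"delta_pos":[0,0,0],"fingers":1},
    {"delta_rot":[0,0,-0.025],"delta_pos":[0,0,0],"fingers":1},
    {"delta_rot":[0,0,-0.025],"delta_pos":[0,0,0],"fingers":1},
    {"delta_rot":[0,0,0],"delta_pos":[0,0,0],"fingers":1},
    {"delta_rot":[0,0,0],"delta_pos":[0,0,0],"fingers":1}
  ]
}}

```text
clock: 12.88
position: [0.5262, -0.2427, 0.2691]
ee_rot: [-0.0, 0.372, 0.928, 0.0]
ft_force: [-0.6, 0.4, -0.0]
finger_gap: 0.0001
finger_force: 0.0
```

```bash
python3 t.py
python3 - <<'E'
from h import *
s=snap('wrist','f.png')
E
```

```text
toolyaw-46.8 -0.52 pos [ 0.5262 -0.2427  0.2691] F [-0.6  0.4 -0. ] T [-0.024 -0.026 -0.005] q6 0.19 gap 6.901852321928144e-05 0.0
```

View pics/f.png

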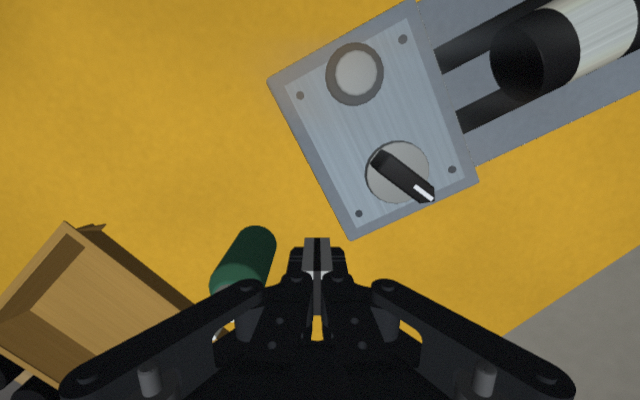

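The dial is free. The bar runs from (378,157) to its light-line tip at (430,195), and the button top is at (356,71). I'll measure the dial angle and the button position.

Run:
```python
from h import *
s=snap('wrist')
P=np.array([[world(s,u,v) for u in range(355,450)] for v in range(130,220)]).reshape(-1,3); m=(P[:,2]>.136)&(P[:,2]<.15)
col=s['color'][130:220,355:450].reshape(-1,3).astype(int)
rc,wh,an=cv2.minAreaRect(P[m][:,:2].astype(np.float32)*1000); print(rc,wh,an)
L=P[m&(col.sum(1)>450)].mean(0); d=L[:2]-[.574,-.1708]; t=np.degrees(np.arctan2(d[1],d[0])); print(len(P[m]),L,'world',t,'mixer',t+16.4)
print('btn',world(s,356,71),world(s,356,71,.111))
```

```text
(573.1096801757812, -171.81922912597656) (62.47467803955078, 19.97440528869629) 10.189929008483887
1375 [ 0.59060858 -0.1687896   0.14207785] world 6.901836562142021 mixer 23.30183656214202
btn [ 0.47112431 -0.13978787  0.11093292] [ 0.47112486 -0.13980014  0.111     ]
```

Request:
{"api": "step_arm", "payload": {
  "deltas": [
    {"delta_rot":[0,0,0],"delta_pos":[-0.023,0.043,0],"fingers":1},
    {"delta_rot":[0,0,0],"delta_pos":[-0.023,0.043,0],"fingers":1},
    {"delta_rot":[0,0,0],"delta_pos":[-0.0227,0.0423,-0.03],"fingers":1},
    {"delta_rot":[0,0,0],"delta_pos":[0,0,-0.06],"fingers":1},
    {"delta_rot":[0,0,0],"delta_pos":[0,0,-0.06],"fingers":1},
    {"delta_rot":[0,0,0],"delta_pos":[0,0,-0.02],"fingers":1},
    {"delta_rot":[0,0,0],"delta_pos":[0,0,0],"fingers":1},
    {"delta_rot":[0,0,0],"delta_pos":[0,0,0],"fingers":1}
  ]
}}

```text
clock: 13.98
position: [0.4717, -0.1404, 0.134]
ee_rot: [0.001, 0.374, 0.928, -0.0]
ft_force: [-0.7, -0.3, -0.2]
finger_gap: -0.0004
finger_force: 0.0
```

Request:
{"api": "step_arm", "payload": {
  "deltas": [
    {"delta_rot":[0,0,0],"delta_pos":[0,0,-0.0025],"fingers":1},
    {"delta_rot":[0,0,0],"delta_pos":[0,0,-0.0025],"fingers":1},
    {"delta_rot":[0,0,0],"delta_pos":[0,0,-0.0025],"fingers":1},
    {"delta_rot":[0,0,0],"delta_pos":[0,0,0],"fingers":1}
  ]
}}

```text
clock: 14.48
position: [0.4714, -0.1403, 0.1272]
ee_rot: [0.0, 0.374, 0.927, -0.0]
ft_force: [0.6, -0.1, 2.5]
finger_gap: 0.0001
finger_force: 1.2
```

Contact at TCP z of about 0.128. I'll press in small steps.

Request:
{"api": "step_arm", "payload": {
  "deltas": [
    {"delta_rot":[0,0,0],"delta_pos":[0,0,-0.003],"fingers":1},
    {"delta_rot":[0,0,0],"delta_pos":[0,0,-0.003],"fingers":1},
    {"delta_rot":[0,0,0],"delta_pos":[0,0,0],"fingers":1}
  ]
}}

```text
clock: 14.85
position: [0.4715, -0.1403, 0.1229]
ee_rot: [0.001, 0.374, 0.927, -0.0]
ft_force: [-1.4, 0.8, 14.4]
finger_gap: 0.0002
finger_force: 6.9
```

Request:
{"api": "step_arm", "payload": {
  "deltas": [
    {"delta_rot":[0,0,0],"delta_pos":[0,0,-0.002],"fingers":1},
    {"delta_rot":[0,0,0],"delta_pos":[0,0,0],"fingers":1},
    {"delta_rot":[0,0,0],"delta_pos":[0,0,0],"fingers":1}
  ]
}}

```text
clock: 15.22
position: [0.4716, -0.1403, 0.1225]
ee_rot: [0.001, 0.374, 0.927, -0.0]
ft_force: [-8.2, 4.3, 38.0]
finger_gap: -0.0001
finger_force: 18.4
```

Fully down, at the hard stop. I'll release, retreat and check.

Request:
{"api": "step_arm", "payload": {
  "deltas": [
    {"delta_rot":[0,0,0],"delta_pos":[0,0,0.02],"fingers":1},
    {"delta_rot":[0,0,0],"delta_pos":[0,0,0.06],"fingers":1},
    {"delta_rot":[0,0,0],"delta_pos":[0,0,0.06],"fingers":1},
    {"delta_rot":[0,0,0],"delta_pos":[0.023,-0.043,0.04],"fingers":1},
    {"delta_rot":[0,0,0],"delta_pos":[0.023,-0.043,0],"fingers":1},
    {"delta_rot":[0,0,0],"delta_pos":[0.023,-0.043,0],"fingers":1},
    {"delta_rot":[0,0,0],"delta_pos":[0,0,0],"fingers":1},
    {"delta_rot":[0,0,0],"delta_pos":[0,0,0],"fingers":1}
  ]
}}

```text
clock: 16.23
position: [0.526, -0.2429, 0.2642]
ee_rot: [-0.001, 0.374, 0.927, 0.0]
ft_force: [0.1, -0.3, -0.3]
finger_gap: -0.0003
finger_force: 0.0
```

Run:
```python
from h import *
s=snap('wrist')
P=np.array([[world(s,u,v) for u in range(340,460)] for v in range(120,240)]).reshape(-1,3); m=(P[:,2]>.136)&(P[:,2]<.15)
print(cv2.minAreaRect(P[m][:,:2].astype(np.float32)*1000))
T=np.array(s['world_from_camera']); f=200/np.tan(np.radians(s['fov_y']/2)); c=np.linalg.inv(T)@[.4713,-.14,.111,1]
print('btn',world(s,s['cx']+f*c[0]/-c[2],s['cy']-f*c[1]/-c[2]))
a=snap('scene')
for u,v in ((125,217),(138,240),(374,180),(373,205)): print('bottle',world(a,u,v).round(3))
```

```text
((572.919189453125, -171.88119506835938), (61.92555618286133, 19.94286346435547), 10.20443344116211)
btn [ 0.47130071 -0.14001608  0.11108663]
bottle [ 0.552 -0.385  0.161]
bottle [ 0.573 -0.375  0.092]
bottle [0.623 0.243 0.155]
bottle [0.654 0.233 0.092]
```

```bash
python3 -c "
from plant import r
print(r.hand_in())"
```

```text
the job is handed in; nothing more can be done
None
```

I turned the dial back to its end stop and then clockwise to the fourth click. I placed that click by its angle from the stop and felt only its own drop-in, not the three before it. I then pressed the start button fully down and it came back up; the bottles are where they were, the arm never went near the jar, and the job is handed in (no verdict was returned).

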